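# Light-test an LED module in the push-lever jig

## Task

Test the tall LED module: slide it straight up out of the slotted rack and, keeping it upright, stand it fully down in the nest of the test jig with its lens side towards the jig's lever, and let go of it. Then push the lever's handle bar all the way down to its stop, so that the spring contact pins press on the module, and finish while still holding the bar down there. Leave the two short modules in the rack and the other things on the bench alone.

Things in the scene. Friction and masses are not known exactly. Their poses are not given: they have to be found in the camera images.
- module: The tall LED module: flat aluminium plate 110 mm wide (y), 130 tall (z), 8 thick (x), about 0.28 kg, standing on edge in the rack, top 138 mm above the bench. Its +x face has a white board with clear lenses (3 mm proud) and two brass pads on the lower 92 mm; the top 38 mm is bare on both faces, to be gripped. Origin: middle of the underside; x points out of the lens face, z up.
- module_top (a point): Middle of the tall module's top edge (130 mm above its underside); axes as the module's.
- module_pads (a point): On the tall module's lens face, midway between its two brass pads, 35 mm above its underside.
- rack: Black slotted rack, fixed, 160 mm (x) by 150 (y), 68 tall. Two comb walls face each other across y: nine upright slots 11 mm wide, 15 mm apart along x, open on top, 3 mm play at each module edge; floor 8 mm above the bench. The three modules stand in the slots at x = -45, 0 and 45 mm, in any order, lens sides to +x. Origin: middle of the underside.
- half_a: A short LED module, 110 mm wide, 75 mm tall, 8 mm thick, standing in the rack; leave it there. Origin: middle of the underside, axes as the tall module's.
- half_b: The other short LED module, the same; leave it there.
- jig: Push-lever test jig, fixed: aluminium base plate (x from -50 to 150 mm, 165 mm wide, top 20 mm above the bench), a black nest near its -x end, a hand lever at its +x end. Origin: on the bench below the middle of the nest; x points from the nest to the lever's handle, z up.
- nest (a point): Middle of the nest's floor, 30 mm above the bench; axes as the jig's. The nest is an upright slot open on top, 12 mm in x (back plate at -x, a 12 mm wide lip at each side at +x), 116 mm in y; walls 100 mm above the bench, then flared out 8 mm up to 115 mm. A module stands in it with its x along the jig's +x, top 160 mm above the bench.
- hinge (a point): Middle of the lever's hinge pin, 65 mm from the nest's middle along the jig's +x, 95 mm above the bench; the pin runs along the jig's y.
- lever (a joint): Hand lever angle (rad): 0 at rest, its handle pointing to the jig's +x and 0.45 rad upwards; grows as the handle is pushed down, 0.50 at the stop (0.05 rad below level). A spring lifts it when let go: at the bar about 2.5 N to start, 8 N at the stop. It drives the contact pins straight towards the nest's back plate.
- handle_bar: The lever's handle: a black round cross bar (a grip that can revolve on its rod), 18 mm diameter, 80 mm long along the jig's y, 95 mm from the hinge pin. Origin: its middle, about 136 mm above the bench at rest and 90 mm at the stop.
- pins: Two brass spring contact pins 18 mm apart, 65 mm above the bench, on the black plunger head between nest and hinge. They reach the module 0.1 to 0.25 rad before the lever's stop, push it against the back plate and press on its brass pads with about 5 N at the stop. Origin: midway between them on the head's face.
- driver: Lamp driver, a bystander: aluminium box 115 x 42 x 28 mm with a mounting tab at each end, lying on the bench. Origin: middle of the underside.
- screwdriver: Screwdriver lying on the bench, a bystander.
Not all that is in view belongs to the job. Leave any blue look-alike of the module alone.

How it is judged:
By the outcome, as a careful person would: the job done as asked, in the order asked, and still so for the second after the job is handed in, while the arm keeps its last pose, push and grip.
It also fails if it takes over 54 s, if anything falls off the work surface, if the arm or the gripper's body presses on something with over 40 N, if the wrist force passes 120 N, or if a joint passes its speed limit or range.

## Robot

A 6-joint arm with a two-finger parallel gripper is mounted at the origin on the work surface. World frame = base frame: x ahead of the robot, y to its left, z up, the work surface at z = 0. Lengths are in m, angles in rad, forces in N, time in s.
With the tool pointing down it reaches from about 0.4 to 0.925 m from the base axis. Payload 12.5 kg.
Tool frame: the origin (TCP) lies midway between the tips of the shut fingers; the grasp point (between the pads) lies 19 mm behind it; x points along the fingers, y is the direction in which the jaws open and shut, and the axes are right-handed (so a half turn about x gives the same grasp; the last joint's range is limited). The gripper opens to 95 mm and grips with 3 to 60 N. Pads are 20 mm wide; open, the fingers measure 119 mm over their backs; the gripper's body (75 mm by 180 mm) begins 59 mm behind the grasp point.
Start: joints at [0.996, 0.491, 1.559, -0, 1.092, -0.106], TCP at [0.282, 0.558, 0.215] pointing down, gripper open.
Joint ranges: [-3.1, 3.1], [-0.84, 2.19], [0.05, 2.79], [-1.13, 4.28], [0.06, 2.93], [-2.69, 2.69]. Speed limits (rad/s): [2.22, 2.22, 2.79, 3.14, 3.14, 3.14].

## Interface

Orientations are given as a unit quaternion [w, x, y, z].
In Python, from rig import * gives the robot as it stands. The module is installed in compiled form; this text tells all that it offers.
- The arm moves only by the tool step_arm, never from a script. Its argument "steps" is a list that holds one entry, the list of rows, each a list of 7 numbers: the shift along the tool's x, y, z in units of 4 cm (1.0 is 4 cm), then the turn, a rotation vector about the tool's x, y, z in units of 90 degrees (1.0 is 90 degrees), then the closure, from -1 (fully open) to 1 (shut). A call has 1 to 20 rows; each row shifts and turns the commanded pose from where the row before left it, along the tool's axes as they then stand; what a row does not reach is not made up. A row lasts 1/12 s, in which the tool goes at most 41.7 mm and 7.16 degrees, less where a joint would pass 70% of its speed; a pose out of reach is approached as far as the arm can. A call with a number of a shift or a turn outside -1 to 1 is refused whole. A call with a gripper value outside its range is refused whole. The fingers move at their own pace and stop on an object; "grip_force" is the grip in N (left out, the last holds). Time passes only in rows, so rows that do not move let the fingers close. It gives the time, the measured TCP pose, the force and the opening at its end, in the units of the state.
- read_state(): the state, without advancing time (a new reading comes with each control period).
- read_camera(name): name is "scene" or "top" or "wrist"; returns the picture (420x560x3 uint8, red, green, blue); there is no depth.
- camera_params(name): a dict with "fx", "fy", "cx", "cy" (pixels), "T" (4x4, takes a point from camera to world coordinates). Camera axes: x right, y up, looking along -z (the intrinsics and any distortion apply to the point x, -y, -z); pixel columns grow to the right and rows downward; lengths in m; the calibration is good to about 2 mm. A picture is of the moment at which its call begins: read the wrist's pose just before it. camera_params takes no time and is no camera call; for the wrist camera it gives the pose at the moment of the call.
- sign_off(): hands the job in, once; it reports no verdict.
The state is a dict: "time_s": time; "joint_pos": joint angles; "joint_vel": joint speeds; "tau": joint torques, N m; "tcp_pos": TCP position; "tcp_rot": TCP orientation; "contact_force": force on the tool from outside, world axes, zero at the start; "torque": the same for the moment, N m; "width": finger opening in m.
Only numpy, scipy, OpenCV 4.12 (cv2) and the standard library are available. Lean on these libraries where they do the work, as an engineer would, in place of code of your own. Each camera call takes 0.05 s, during which the arm holds its last target. There are 200 camera calls.

## Working session

There is one attempt and no reset: what is moved stays moved. The work goes in short steps, Python scripts to look and compute and a tool call to move; the robot and the scene stay as the last step left them, time stands still between calls to the robot, and variables do not carry over. Pictures are saved under pics/ and viewed, about 8 in all and at most 12, crops included, and the job is handed in when it is done.

Besides the shell and the picture viewer there is one more tool, called after "Emit:" in YAML: its name, and indented under it one key for each argument. step_arm: Moves the arm, as the interface text tells. Shifts and turns lie within -1 to 1; 1 stands for 4 cm of shift or 90 degrees of turn. Its arguments: {"type":"object","properties":{"steps":{"type":"array"},"grip_force":{"type":"number"}},"required":["steps"]}

```bash
mkdir -p pics; python3 - <<'E'
from rig import *
import cv2,numpy as np
for n in("scene","top"):
    im=read_camera(n);cv2.imwrite(f"pics/{n}0.png",im[:,:,::-1])
    p=camera_params(n);print(n,{k:(np.round(v,4).tolist() if k=="T" else v) for k,v in p.items()})
s=read_state();print({k:np.round(v,3).tolist() for k,v in s.items()})
E
```

```text
scene {'fx': 446.1460246590443, 'fy': 446.1460246590443, 'cx': 274.29235089093146, 'cy': 207.77787263415198, 'T': [[-0.4921, -0.552, 0.6732, 1.2471], [0.8703, -0.2925, 0.3963, 0.4257], [-0.0218, 0.7809, 0.6243, 0.7176], [0.0, 0.0, 0.0, 1.0]]}
top {'fx': 380.19331513411487, 'fy': 380.19331513411487, 'cx': 280.2060631732065, 'cy': 208.41802731972192, 'T': [[0.0265, 0.9814, -0.1902, 0.4385], [-0.9996, 0.0277, 0.0034, 0.0169], [0.0086, 0.1901, 0.9817, 0.7889], [0.0, 0.0, 0.0, 1.0]]}
{'time_s': 0.1, 'joint_pos': [0.996, 0.491, 1.559, -0.0, 1.092, -0.106], 'joint_vel': [-0.0, -0.003, -0.002, 0.001, -0.0, -0.001], 'tau': [0.004, -61.362, -25.861, 0.069, 0.047, -0.0], 'tcp_pos': [0.282, 0.557, 0.214], 'tcp_rot': [0.688, 0.164, 0.688, -0.165], 'contact_force': [-0.703, -0.274, 0.922], 'torque': [-0.006, -0.02, -0.003], 'width': 0.095}
```

View pics/scene0.png

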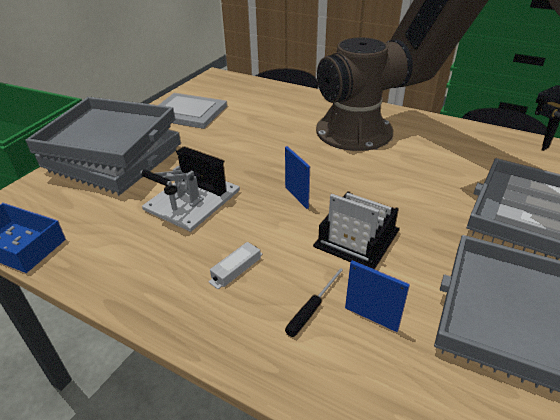

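View pics/top0.png

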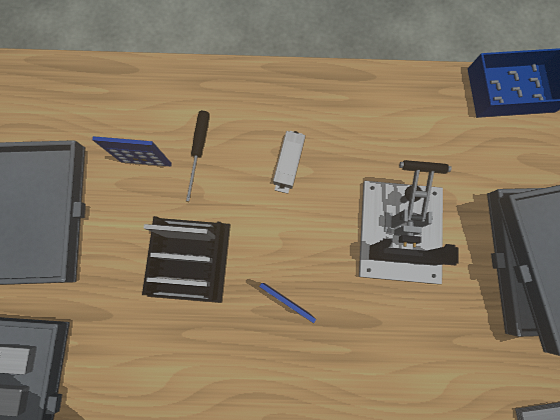

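The scene view shows the tall module in the rack's front slot (~(355,222)). The top view shows the rack at ~(187,260) and the jig at ~(403,230), with its bar at ~(425,167). I'll enlarge both.

```bash
cat > h.py <<'E'
from rig import *
import cv2,numpy as np
def ray(n,u,v,P=None):
    p=P or camera_params(n);T=np.array(p["T"])
    d=T[:3,:3]@np.array([(u-p["cx"])/p["fx"],-(v-p["cy"])/p["fy"],-1]);return T[:3,3],d
def onz(n,u,v,z,P=None):
    o,d=ray(n,u,v,P);return o+d*(z-o[2])/d[2]
def proj(n,X,P=None):
    p=P or camera_params(n);T=np.array(p["T"]);c=T[:3,:3].T@(np.array(X)-T[:3,3])
    return p["cx"]-p["fx"]*c[0]/c[2],p["cy"]+p["fy"]*c[1]/c[2]
E
python3 - <<'E'
from h import *
t=cv2.imread("pics/top0.png");s=cv2.imread("pics/scene0.png")
a=cv2.resize(t[205:310,135:240],(420,420),interpolation=cv2.INTER_CUBIC)
b=cv2.resize(t[150:290,350:465],None,fx=3,fy=3,interpolation=cv2.INTER_CUBIC)
c=np.zeros((420,800,3),np.uint8);c[:,:420]=a;c[:420,430:430+345]=b
cv2.imwrite("pics/c1.png",c)
a=cv2.resize(s[180:270,310:405],None,fx=4,fy=4,interpolation=cv2.INTER_CUBIC)
b=cv2.resize(s[140:235,135:245],None,fx=3.6,fy=3.6,interpolation=cv2.INTER_CUBIC)
c=np.zeros((370,790,3),np.uint8);c[:a.shape[0],:a.shape[1]]=a;c[:b.shape[0],385:385+b.shape[1]]=b
cv2.imwrite("pics/c2.png",c)
E
```

```text
(no output)
```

View pics/c1.png

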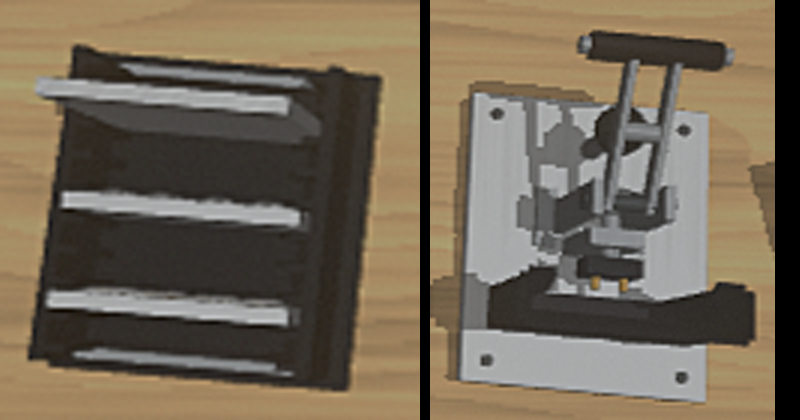

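View pics/c2.png

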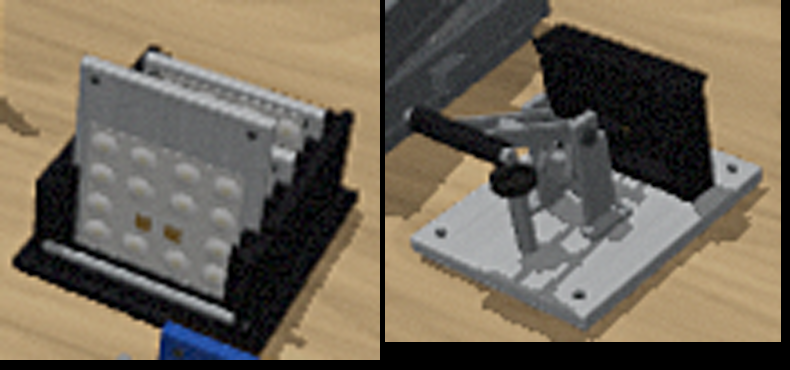

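```bash
python3 - <<'E'
from h import *
R=lambda x,y:(135+(x-1.5)/4,205+(y-1.5)/4)
J=lambda x,y:(350+(x-431)/3,150+(y-1)/3)
def pr(l,p):print(l,np.round(p,4))
L=onz("top",*R(38,87),.138);Q=onz("top",*R(291,105),.138);pr("modtop",[L,Q,(L+Q)/2]);print(np.linalg.norm(L-Q),np.degrees(np.arctan2((L-Q)[1],(L-Q)[0]))-90)
# module via scene
S=lambda x,y:(310+(x-1.5)/4,180+(y-1.5)/4)
A=onz("scene",*S(82,60),.138);B=onz("scene",*S(271,129),.138);pr("scene modtop(+x face edges)",[A,B,(A+B)/2]);print(np.linalg.norm(A-B),np.degrees(np.arctan2((A-B)[1],(A-B)[0]))-90)
C=[onz("top",*J(*q),.02) for q in((474,93),(708,113),(705,402),(461,380))];pr("plate",C);
for i in range(4):print(np.linalg.norm(C[i]-C[i-1]),np.degrees(np.arctan2(*(C[i]-C[i-1])[1::-1])))
S=lambda x,y:(135+(x-386.3)/3.6,140+(y-1.3)/3.6)
C=[onz("scene",*S(*q),.02) for q in((411,243),(587,323),(762,176))];pr("plate scene",C)
for i in (1,2):print(np.linalg.norm(C[i]-C[i-1]),np.degrees(np.arctan2(*(C[i]-C[i-1])[1::-1])))
C=[onz("top",*J(*q),.136) for q in((580,44),(734,56))];pr("bar",C)
p=[onz("scene",*S(*q),.115) for q in((537,42),(706,75))];pr("nest back top",p)
# rack outer corners top z=.068 (right wall)
pr("rack",[onz("top",*R(*q),.068) for q in((380,76),(347,388),(76,46),(30,358))])
E
```

```text
modtop [[0.5265 0.2481 0.138 ]
 [0.5217 0.1389 0.138 ]
 [0.5241 0.1935 0.138 ]]
0.10933569513952565 -2.5084861847616224
scene modtop(+x face edges) [[0.5264 0.1417 0.138 ]
 [0.5352 0.2504 0.138 ]
 [0.5308 0.1961 0.138 ]]
0.10908185038469437 -184.61803300230957
plate [[ 0.6516 -0.1603  0.02  ]
 [ 0.6419 -0.3233  0.02  ]
 [ 0.444  -0.3105  0.02  ]
 [ 0.454  -0.1485  0.02  ]]
0.19791990865750092 -3.398097501347085
0.1633617554341332 -93.4022341152229
0.19835284607574896 176.2944242166979
0.162297899434041 86.44590766682953
plate scene [[ 0.6499 -0.3152  0.02  ]
 [ 0.6594 -0.1522  0.02  ]
 [ 0.4671 -0.1394  0.02  ]]
0.16331498422158122 86.68179043975464
0.1927335210739656 176.18916633775433
bar [[ 0.6516 -0.1975  0.136 ]
 [ 0.6468 -0.2895  0.136 ]]
nest back top [[ 0.5115 -0.2957  0.115 ]
 [ 0.4913 -0.1621  0.115 ]]
rack [[0.5458 0.1104 0.068 ]
 [0.4004 0.1181 0.068 ]
 [0.5563 0.2567 0.068 ]
 [0.41   0.2648 0.068 ]]
```

```bash
cat >> h.py <<'E'
from scipy.spatial.transform import Rotation as Ro
def tool(yaw,flip=1): # tool x down, tool y along +-(cos yaw, sin yaw)
    x=np.array([0,0,-1.]);y=flip*np.array([np.cos(yaw),np.sin(yaw),0]);return Ro.from_matrix(np.c_[x,y,np.cross(x,y)])
def cur():
    s=read_state();w=s["tcp_rot"];return np.array(s["tcp_pos"]),Ro.from_quat([w[1],w[2],w[3],w[0]])
def go(P,R):
    p,r=cur();d=r.inv()*R
    print("TCP",p.round(4),"shift units tool-axes",(r.inv().apply(np.array(P)-p)/.04).round(3),"turn units",(d.as_rotvec()/(np.pi/2)).round(4),"shift in goal axes",(R.inv().apply(np.array(P)-p)/.04).round(3))
E
python3 - <<'E'
from h import *
p,r=cur();print(r.as_matrix().round(3))
for f in(1,-1):go([.526,.195,.25],tool(np.radians(-3.3),f))
T=np.array(camera_params("wrist")["T"]);print(camera_params("wrist")["fx"],r.inv().apply(T[:3,3]-p).round(3),(r.inv().as_matrix()@T[:3,:3]).round(3))
E
```

```text
[[-0.001  0.452  0.892]
 [-0.001  0.892 -0.452]
 [-1.    -0.001 -0.   ]]
TCP [0.2822 0.5574 0.2141] shift units tool-axes [-0.892 -5.33   9.53 ] turn units [7.382e-01 3.000e-04 6.000e-04] shift in goal axes [-0.897  6.606  8.694]
TCP [0.2822 0.5574 0.2141] shift units tool-axes [-0.892 -5.33   9.53 ] turn units [-1.2618e+00 -7.0000e-04  3.0000e-04] shift in goal axes [-0.897 -6.606 -8.694]
369.0163642156431 [-0.171  0.001 -0.084] [[ 0.001  0.298 -0.955]
 [ 1.     0.001  0.001]
 [ 0.001 -0.955 -0.298]]
```

Emit:
step_arm:
  steps:
    - [[-0.09,0,0,0.0738,0,0,-1],[-0.09,0,0,0.0738,0,0,-1],[-0.09,0,0,0.0738,0,0,-1],[-0.09,0,0,0.0738,0,0,-1],[-0.09,0,0,0.0738,0,0,-1],[-0.09,0,0,0.0738,0,0,-1],[-0.09,0,0,0.0738,0,0,-1],[-0.09,0,0,0.0738,0,0,-1],[-0.09,0,0,0.0738,0,0,-1],[-0.09,0,0,0.0738,0,0,-1],[0,0.62,0.82,0,0,0,-1],[0,0.62,0.82,0,0,0,-1],[0,0.62,0.82,0,0,0,-1],[0,0.62,0.82,0,0,0,-1],[0,0.62,0.82,0,0,0,-1],[0,0.62,0.82,0,0,0,-1],[0,0.62,0.82,0,0,0,-1],[0,0.62,0.82,0,0,0,-1],[0,0.62,0.82,0,0,0,-1],[0,0.62,0.82,0,0,0,-1]]

```text
time_s: 1.77
tcp_pos: [0.5119, 0.214, 0.2505]
tcp_rot: [-0.485, -0.514, -0.486, 0.514]
contact_force: [0.4, -0.2, 0.3]
width: 0.0951
```

```bash
cat > shot.py <<'E'
from h import *
import sys,pickle
n=sys.argv[1];P=camera_params("wrist");im=read_camera("wrist");cv2.imwrite(f"pics/{n}.png",im[:,:,::-1]);pickle.dump({k:np.array(v) if k=="T" else v for k,v in P.items()},open(n+".pkl","wb"))
go([.526,.195,.25],tool(np.radians(-3.3)))
E
python3 shot.py w1
```

```text
TCP [0.5155 0.2092 0.2503] shift units tool-axes [0.009 0.284 0.337] turn units [-0.0017  0.001  -0.0007] shift in goal axes [0.008 0.283 0.338]
```

View pics/w1.png

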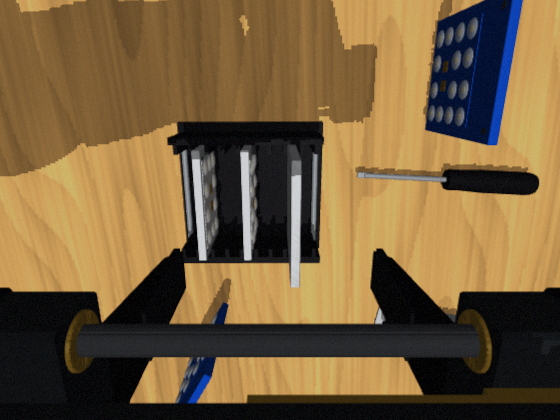

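```bash
python3 shot.py w2; python3 - <<'E'
from h import *;import pickle
P=pickle.load(open("w2.pkl","rb"));im=cv2.imread("pics/w2.png");g=im.min(2)
m=(g>150).astype(np.uint8);m[:, :270]=0;m[:,315:]=0;m[:140]=0;m[300:]=0
n,l,st,c=cv2.connectedComponentsWithStats(m)
i=1+np.argmax(st[1:,4]);print(st[i])
ys,xs=np.where(l==i)
for y in range(ys.min(),ys.max()+1,8):print(y,xs[ys==y].min(),xs[ys==y].max(),g[y,284:306].tolist())
E
```

```text
TCP [0.5137 0.2117 0.2502] shift units tool-axes [0.005 0.332 0.398] turn units [-0.0029  0.0005 -0.0001] shift in goal axes [0.005 0.331 0.4  ]
[286 174  10 109 978]
174 291 295 [51, 46, 93, 112, 119, 115, 118, 167, 178, 178, 183, 159, 80, 22, 24, 26, 20, 24, 30, 29, 27, 27]
182 287 295 [48, 50, 145, 201, 206, 206, 206, 203, 207, 204, 205, 174, 79, 23, 23, 28, 27, 26, 25, 24, 27, 23]
190 286 295 [53, 46, 154, 198, 206, 205, 205, 208, 205, 204, 204, 172, 120, 55, 25, 28, 27, 29, 23, 25, 29, 23]
198 286 294 [48, 45, 153, 199, 207, 204, 207, 206, 205, 205, 207, 140, 55, 20, 22, 34, 26, 27, 27, 27, 28, 24]
206 286 294 [47, 48, 156, 197, 206, 207, 203, 207, 206, 205, 205, 140, 54, 22, 26, 23, 29, 25, 25, 23, 25, 27]
214 286 294 [49, 45, 153, 199, 207, 205, 203, 201, 202, 200, 203, 144, 59, 22, 25, 28, 27, 27, 24, 29, 25, 14]
222 286 294 [45, 49, 155, 198, 205, 204, 203, 201, 205, 203, 196, 136, 51, 9, 7, 16, 2, 12, 1, 2, 9, 3]
230 286 294 [43, 44, 154, 196, 202, 205, 200, 200, 200, 200, 194, 105, 22, 9, 0, 9, 4, 9, 8, 11, 3, 0]
238 286 294 [42, 45, 152, 198, 202, 206, 204, 205, 200, 200, 189, 121, 46, 9, 1, 0, 2, 0, 4, 0, 5, 0]
246 286 294 [31, 42, 154, 196, 203, 201, 200, 200, 199, 201, 189, 99, 32, 20, 7, 6, 6, 2, 10, 7, 3, 8]
254 286 294 [37, 43, 156, 199, 205, 201, 199, 198, 195, 192, 180, 97, 24, 24, 25, 24, 24, 26, 28, 26, 29, 23]
262 286 294 [90, 60, 154, 200, 205, 205, 205, 204, 205, 205, 192, 118, 92, 100, 100, 96, 101, 102, 105, 103, 106, 106]
270 286 294 [91, 65, 157, 198, 202, 201, 204, 204, 201, 200, 177, 107, 93, 101, 102, 101, 100, 99, 102, 102, 100, 103]
278 286 294 [88, 79, 163, 194, 196, 192, 196, 194, 196, 195, 181, 115, 97, 96, 104, 104, 101, 102, 103, 105, 97, 102]
```

```bash
python3 - <<'E'
from h import *;import pickle
P=pickle.load(open("w2.pkl","rb"))
a=onz("",290.5,174,.138,P);b=onz("",290.2,283,.138,P);print(a,b,(a+b)/2,np.linalg.norm(a-b),np.degrees(np.arctan2(*(b-a)[1::-1]))-90)
print(onz("",285.7,230,.138,P),onz("",294.7,230,.138,P))
im=cv2.imread("pics/w2.png");print(im[160:178,290].tolist(),im[276:290,290].tolist())
# jig estimate
th=np.radians(-3.6);e=np.array([np.cos(th),np.sin(th)]);c=np.array([.5479,-.2356]);print("jig origin top",c-.05*e)
go([.524,.195,.107],tool(np.radians(-3.3)))
E
```

```text
[0.52734836 0.23420396 0.138     ] [0.52220785 0.13924732 0.138     ] [0.52477811 0.18672564 0.138     ] 0.09509567703549221 -183.09869860499128
[0.52103578 0.18790077 0.138     ] [0.52838407 0.18744648 0.138     ]
[[121, 120, 119], [118, 116, 116], [115, 112, 112], [117, 114, 112], [115, 115, 115], [119, 119, 116], [121, 118, 116], [121, 118, 119], [120, 119, 118], [120, 119, 116], [122, 120, 118], [125, 123, 122], [122, 121, 119], [116, 116, 114], [123, 120, 118], [183, 182, 179], [208, 207, 204], [210, 206, 205]] [[201, 198, 197], [202, 200, 196], [200, 198, 196], [196, 193, 191], [199, 197, 194], [205, 202, 201], [147, 183, 205], [97, 171, 207], [97, 172, 210], [96, 169, 207], [95, 171, 206], [98, 170, 208], [97, 169, 208], [98, 171, 208]]
jig origin top [ 0.49799866 -0.23246047]
TCP [0.5137 0.2117 0.2502] shift units tool-axes [3.58  0.282 0.399] turn units [-0.0029  0.0005 -0.0001] shift in goal axes [3.58  0.281 0.403]
```

Emit:
step_arm:
  steps:
    - [[0,0.154,0.219,0,0,0,-1],[0,0.154,0.219,0,0,0,-1],[0.6,0,0,0,0,0,-1],[0.6,0,0,0,0,0,-1],[0.6,0,0,0,0,0,-1],[0.6,0,0,0,0,0,-1],[0.6,0,0,0,0,0,-1],[0.4,0,0,0,0,0,-1],[0.18,0,0,0,0,0,-1],[0,0,0,0,0,0,-1],[0,0,0,0,0,0,-1],[0,0,0,0,0,0,-1],[0,0,0,0,0,0,-1]]

```text
time_s: 2.95
tcp_pos: [0.523, 0.198, 0.1086]
tcp_rot: [0.486, 0.515, 0.485, -0.513]
contact_force: [0.2, 0.6, -0.5]
width: 0.0948
```

```bash
python3 - <<'E'
from h import *
go([.525,.1935,.107],tool(np.radians(-3.1)))
E
```

```text
TCP [0.523  0.198  0.1086] shift units tool-axes [0.039 0.057 0.11 ] turn units [-0.0018 -0.0004 -0.0012] shift in goal axes [0.039 0.057 0.11 ]
```

Emit:
step_arm:
  steps:
    - [[0.02,0.057,0.11,0,0,0,-1],[0,0,0,0,0,0,-1],[0,0,0,0,0,0,1],[0,0,0,0,0,0,1],[0,0,0,0,0,0,1],[0,0,0,0,0,0,1],[0,0,0,0,0,0,1],[0,0,0,0,0,0,1],[0,0,0,0,0,0,1],[0,0,0,0,0,0,1],[0,0,0,0,0,0,1],[0,0,0,0,0,0,1]]
  grip_force: 30

```text
time_s: 3.95
tcp_pos: [0.5245, 0.1933, 0.1066]
tcp_rot: [0.485, 0.514, 0.486, -0.514]
contact_force: [-0.7, 0.3, 0.8]
width: 0.0341
```

Emit:
step_arm:
  steps:
    - [[0,0,0,0,0,0,1],[0,0,0,0,0,0,1],[0,0,0,0,0,0,1],[0,0,0,0,0,0,1],[0,0,0,0,0,0,1],[0,0,0,0,0,0,1],[0,0,0,0,0,0,1],[0,0,0,0,0,0,1]]

```text
time_s: 4.62
tcp_pos: [0.5245, 0.1932, 0.1067]
tcp_rot: [0.485, 0.514, 0.486, -0.514]
contact_force: [-0.5, 0.7, 0.3]
width: 0.0079
```

Emit:
step_arm:
  steps:
    - [[-0.1,0,0,0,0,0,1],[-0.2,0,0,0,0,0,1],[-0.25,0,0,0,0,0,1],[-0.25,0,0,0,0,0,1],[-0.25,0,0,0,0,0,1],[-0.25,0,0,0,0,0,1],[-0.25,0,0,0,0,0,1],[-0.25,0,0,0,0,0,1],[-0.25,0,0,0,0,0,1],[-0.25,0,0,0,0,0,1],[-0.25,0,0,0,0,0,1],[-0.25,0,0,0,0,0,1],[-0.25,0,0,0,0,0,1],[-0.25,0,0,0,0,0,1],[-0.25,0,0,0,0,0,1],[-0.2,0,0,0,0,0,1],[0,0,0,0,0,0,1],[0,0,0,0,0,0,1]]

```text
time_s: 6.12
tcp_pos: [0.5246, 0.1932, 0.2569]
tcp_rot: [0.486, 0.514, 0.485, -0.514]
contact_force: [0.6, 0.5, -3.1]
width: 0.0077
```

```bash
python3 - <<'E'
from h import *
th=np.radians(-3.5);e=np.array([np.cos(th),np.sin(th)])
im=read_camera("top");cv2.imwrite("pics/t2.png",im[:,:,::-1])
go([.500,-.233+.06,.265],tool(th))
E
```

```text
TCP [0.5244 0.1932 0.2564] shift units tool-axes [-0.215 -0.084  9.174] turn units [0.0024 0.     0.0002] shift in goal axes [-0.215 -0.049  9.174]
```

Emit:
step_arm:
  steps:
    - [[-0.1,0,0.4,0,0,0,1],[-0.1,0,0.7,0,0,0,1],[0,-0.01,0.7,0,0,0,1],[0,-0.01,0.7,0,0,0,1],[0,-0.01,0.7,0,0,0,1],[0,-0.01,0.7,0,0,0,1],[0,-0.01,0.7,0,0,0,1],[0,-0.01,0.7,0,0,0,1],[0,0,0.7,0,0,0,1],[0,0,0.7,0,0,0,1],[0,0,0.6,0,0,0,1],[0,0,0.4,0,0,0,1],[0,0,0.2,0,0,0,1],[0,0,0,0,0,0,1],[0,0,0,0,0,0,1],[0,0,0,0,0,0,1],[0,0,0,0,0,0,1]]

```text
time_s: 7.58
tcp_pos: [0.5041, -0.1211, 0.2646]
tcp_rot: [0.486, 0.514, 0.486, -0.514]
contact_force: [0.4, -0.4, -2.3]
width: 0.008
```

```bash
python3 shot.py w3
```

```text
TCP [ 0.5041 -0.1212  0.2646] shift units tool-axes [ 0.367  0.104 -7.923] turn units [ 0.001  -0.0001 -0.    ] shift in goal axes [ 0.366  0.092 -7.924]
```

View pics/w3.png

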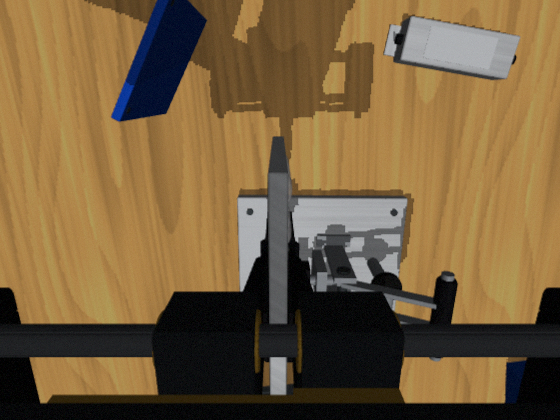

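Emit:
step_arm:
  steps:
    - [[0,-0.5,0.5,0,0,0,1],[0,-0.5,0.5,0,0,0,1],[0,-0.5,0.5,0,0,0,1],[0,0,0.5,0,0,0,1],[0,0,0.5,0,0,0,1],[0,0,0.4,0,0,0,1],[0,0,0.1,0,0,0,1],[0,0,0,0,0,0,1],[0,0,0,0,0,0,1],[0,0,0,0,0,0,1],[0,0,0,0,0,0,1]]

```text
time_s: 8.55
tcp_pos: [0.4374, -0.2376, 0.2646]
tcp_rot: [0.486, 0.514, 0.486, -0.514]
contact_force: [0.4, 0.2, -2.1]
width: 0.0081
```

```bash
python3 shot.py w4
```

```text
TCP [ 0.4374 -0.2377  0.2647] shift units tool-axes [  0.369   1.603 -10.925] turn units [ 0.0009 -0.0001 -0.0001] shift in goal axes [  0.367   1.588 -10.927]
```

View pics/w4.png

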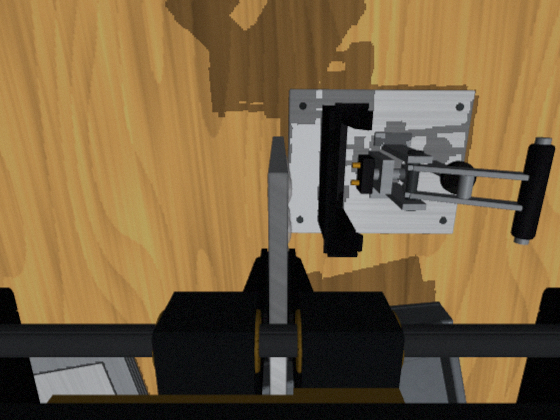

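```bash
python3 - <<'E'
from h import *
im=cv2.imread("pics/w4.png")[80:262,260:480].astype(float)
im=np.clip((im/255)**.5*255,0,255).astype(np.uint8)
cv2.imwrite("pics/c3.png",cv2.resize(im,None,fx=3.2,fy=3.2,interpolation=cv2.INTER_CUBIC))
E
```

```text
(no output)
```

View pics/c3.png

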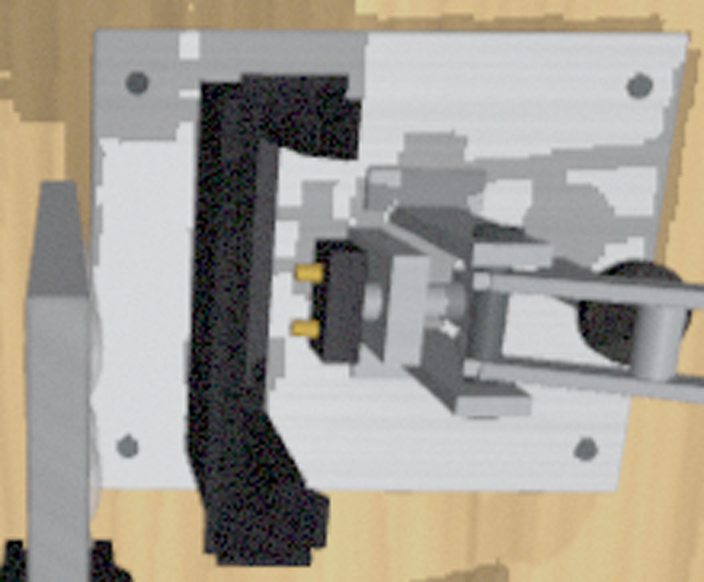

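```bash
python3 - <<'E'
from h import *;import pickle
P=pickle.load(open("w4.pkl","rb"))
K=lambda x,y,z:onz("",260+(x-1.1)/3.2,80+(y-1.1)/3.2,z,P)
H=np.array([K(*q,.02) for q in((137,83),(640,86),(586,449),(127,447))])
C=np.array([K(*q,.02) for q in((95,30),(690,33),(617,490))])
print(H.round(4),C.round(4))
for n,A in(("H",H),("C",C)):
    print(n,[(np.linalg.norm(A[i]-A[i-1]).round(4),np.degrees(np.arctan2(*(A[i]-A[i-1])[1::-1])).round(2)) for i in range(1,len(A))])
print("centre",H.mean(0),(C[0]+C[2])/2)
B=[onz("",u,v,.136,P) for u,v in((543,138),(522,243))];print("bar",np.round(B,4),np.mean(B,0))
print("nest top back-left edge/right edge z=.115",K(202,85,.115),K(187,400,.115), K(357,95,.115),K(327,500,.115))
a,b=K(203,545,.115),K(205,85,.115);print(a,b)
print("pins z.065",(K(320,272,.065)+K(320,328,.065))/2)
p,r=cur();d=r.as_matrix()[:,1];print("tool y yaw",np.degrees(np.arctan2(d[1],d[0])))
# held module: top edge ends in camera; top z
print("mod far end", [K(x,297,.2955).round(4) for x in(28,89)])
E
```

```text
[[ 0.4685 -0.1657  0.02  ]
 [ 0.6385 -0.1765  0.02  ]
 [ 0.6301 -0.3062  0.02  ]
 [ 0.4599 -0.2957  0.02  ]] [[ 0.4551 -0.1479  0.02  ]
 [ 0.6537 -0.1603  0.02  ]
 [ 0.643  -0.3233  0.02  ]]
H [(np.float64(0.1704), np.float64(-3.63)), (np.float64(0.13), np.float64(-93.71)), (np.float64(0.1706), np.float64(176.46))]
C [(np.float64(0.199), np.float64(-3.58)), (np.float64(0.1633), np.float64(-93.76))]
centre [ 0.5492646  -0.23602312  0.02      ] [ 0.54905757 -0.23555664  0.02      ]
bar [[ 0.6527 -0.1981  0.136 ]
 [ 0.6486 -0.2887  0.136 ]] [ 0.65062616 -0.24336619  0.136     ]
nest top back-left edge/right edge z=.115 [ 0.479578   -0.16416999  0.115     ] [ 0.47351818 -0.24984527  0.115     ] [ 0.52004919 -0.16903147  0.115     ] [ 0.51338605 -0.28251214  0.115     ]
[ 0.47710601 -0.29465154  0.115     ] [ 0.48036055 -0.16421513  0.115     ]
pins z.065 [ 0.5214482  -0.23426693  0.065     ]
tool y yaw -3.2202879036599272
mod far end [array([ 0.4375, -0.181 ,  0.2955]), array([ 0.4448, -0.1814,  0.2955])]
```

```bash
python3 - <<'E'
from h import *
go([.4992,-.2337,.2287],tool(np.radians(-3.63)))
E
```

```text
TCP [ 0.4374 -0.2377  0.2647] shift units tool-axes [ 0.9    1.536 -0.187] turn units [ 0.0046 -0.0001 -0.0001] shift in goal axes [ 0.899  1.535 -0.198]
```

Emit:
step_arm:
  steps:
    - [[0,0.25,-0.08,0.0046,0,0,1],[0,0.4,-0.12,0,0,0,1],[0,0.4,0,0,0,0,1],[0,0.3,0,0,0,0,1],[0,0.185,0,0,0,0,1],[0.2,0,0,0,0,0,1],[0.3,0,0,0,0,0,1],[0.2,0,0,0,0,0,1],[0.1,0,0,0,0,0,1],[0,0,0,0,0,0,1],[0,0,0,0,0,0,1],[0,0,0,0,0,0,1],[0,0,0,0,0,0,1]]

```text
time_s: 9.68
tcp_pos: [0.4991, -0.2345, 0.2331]
tcp_rot: [0.484, 0.516, 0.483, -0.516]
contact_force: [0.2, 0.8, -2.2]
width: 0.0076
```

```bash
python3 - <<'E'
from h import *
go([.4992,-.2337,.2287],tool(np.radians(-3.63)));print(read_state()["contact_force"])
im=read_camera("wrist")
cv2.imwrite("pics/w5.png",cv2.resize(np.clip((im[60:300,180:480,::-1]/255.)**.5*255,0,255).astype(np.uint8),None,fx=2.4,fy=2.4))
E
```

```text
TCP [ 0.4991 -0.2345  0.2331] shift units tool-axes [ 0.11  -0.    -0.021] turn units [-0.0008  0.0002 -0.0005] shift in goal axes [ 0.11   0.    -0.021]
[ 0.1626978   0.77145735 -2.20907888]
```

View pics/w5.png

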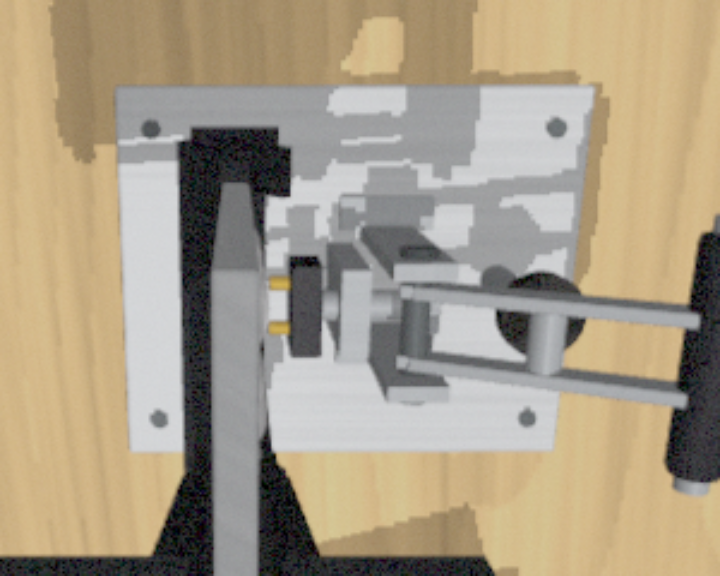

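The module hangs over the nest slot (x ≈ 235 of the crop), aligned with the plate. Next I lower it in stages and check the force each time.

Emit:
step_arm:
  steps:
    - [[0.1,0,-0.01,0,0,0,1],[0.15,0,0,0,0,0,1],[0.15,0,0,0,0,0,1],[0.15,0,0,0,0,0,1],[0.15,0,0,0,0,0,1],[0.15,0,0,0,0,0,1],[0.15,0,0,0,0,0,1],[0.1,0,0,0,0,0,1],[0,0,0,0,0,0,1]]

```text
time_s: 10.48
tcp_pos: [0.4988, -0.2338, 0.1876]
tcp_rot: [-0.483, -0.516, -0.484, 0.516]
contact_force: [0.6, -0.7, -2.5]
width: 0.008
```

Emit:
step_arm:
  steps:
    - [[0.1,0.01,0,0,0,0,1],[0.15,0,0,0,0,0,1],[0.15,0,0,0,0,0,1],[0.15,0,0,0,0,0,1],[0.15,0,0,0,0,0,1],[0.15,0,0,0,0,0,1],[0.15,0,0,0,0,0,1],[0.15,0,0,0,0,0,1],[0.1,0,0,0,0,0,1],[0,0,0,0,0,0,1],[0,0,0,0,0,0,1]]

```text
time_s: 11.4
tcp_pos: [0.4995, -0.234, 0.1384]
tcp_rot: [0.483, 0.516, 0.484, -0.516]
contact_force: [0.0, -0.4, -1.8]
width: 0.0079
```

Emit:
step_arm:
  steps:
    - [[0.08,0,0,0,0,0,1],[0.08,0,0,0,0,0,1],[0.05,0,0,0,0,0,1],[0.02,0,0,0,0,0,1],[0,0,0,0,0,0,1],[0,0,0,0,0,0,1]]

```text
time_s: 11.9
tcp_pos: [0.4995, -0.234, 0.1294]
tcp_rot: [0.484, 0.516, 0.484, -0.516]
contact_force: [0.9, 0.7, -2.8]
width: 0.0077
```

Emit:
step_arm:
  steps:
    - [[0.02,0,0,0,0,0,1],[0.02,0,0,0,0,0,1],[0,0,0,0,0,0,1],[0,0,0,0,0,0,1]]

```text
time_s: 12.23
tcp_pos: [0.4997, -0.2341, 0.1286]
tcp_rot: [0.484, 0.516, 0.483, -0.516]
contact_force: [-2.6, 1.2, 6.5]
width: 0.008
```

Contact came at the expected height, so the module is seated. Now I open the fingers partway and rise.

Emit:
step_arm:
  steps:
    - [[0,0,0,0,0,0,0.2],[0,0,0,0,0,0,0.2],[0,0,0,0,0,0,0.2],[0,0,0,0,0,0,0.2],[0,0,0,0,0,0,0.2],[0,0,0,0,0,0,0.2],[0,0,0,0,0,0,0.2],[0,0,0,0,0,0,0.2],[-0.1,0,0,0,0,0,0.2],[-0.2,0,0,0,0,0,0.2],[-0.4,0,0,0,0,0,0.2],[-0.5,0,0,0,0,0,0.2],[-0.5,0,0,0,0,0,0.2],[-0.5,0,0,0,0,0,0.2],[-0.4,0,0,0,0,0,0.2],[-0.2,0,0,0,0,0,0.2],[0,0,0,0,0,0,0.2],[0,0,0,0,0,0,0.2]]

```text
time_s: 13.73
tcp_pos: [0.4993, -0.2339, 0.2398]
tcp_rot: [0.484, 0.516, 0.484, -0.516]
contact_force: [0.2, 1.6, -0.7]
width: 0.0379
```

```bash
python3 shot.py w6;python3 - <<'E'
from h import *
w=cv2.imread("pics/w6.png")[60:300,180:480]
s=read_camera("scene")[120:240,130:250,::-1]
a=cv2.resize(np.clip((w/255.)**.6*255,0,255).astype(np.uint8),(450,360));b=cv2.resize(s,(345,345))
c=np.zeros((360,800,3),np.uint8);c[:,:450]=a;c[:345,455:]=b;cv2.imwrite("pics/c6.png",c)
E
```

```text
TCP [ 0.4992 -0.2339  0.2392] shift units tool-axes [ -0.265  -0.022 -10.743] turn units [-0.0044 -0.0003  0.0004] shift in goal axes [ -0.27    0.052 -10.742]
```

View pics/c6.png

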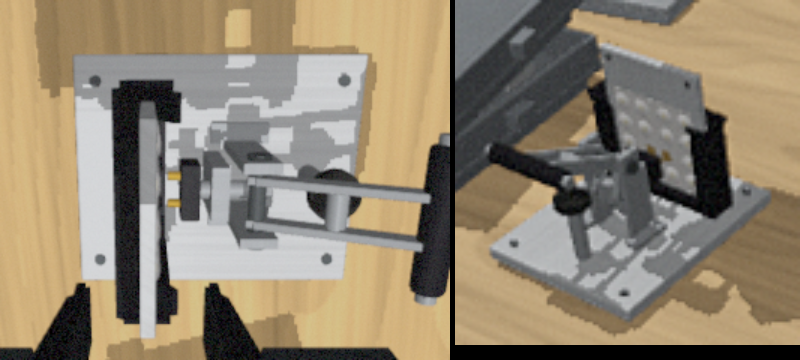

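The module stands fully in the nest with its lenses towards the lever (right-hand crop), and the fingers are clear. Next: close the fingers, move over the bar and push.

Emit:
step_arm:
  steps:
    - [[0,0.2,0,0,0,0,1],[0,0.5,0,0,0,0,1],[0,0.6,0,0,0,0,1],[0,0.6,0,0,0,0,1],[0,0.6,0,0,0,0,1],[0,0.6,0,0,0,0,1],[0,0.45,0,0,0,0,1],[0,0.2,0,0,0,0,1],[0.2,0.05,0,0,0,0,1],[0.4,0,0,0,0,0,1],[0.5,0,0,0,0,0,1],[0.4,0,0,0,0,0,1],[0.3,0,0,0,0,0,1],[0.2,0,0,0,0,0,1],[0,0,0,0,0,0,1],[0,0,0,0,0,0,1],[0,0,0,0,0,0,1]]

```text
time_s: 15.25
tcp_pos: [0.6514, -0.244, 0.1608]
tcp_rot: [0.484, 0.516, 0.483, -0.516]
contact_force: [0.2, -0.1, -0.5]
width: 0.0005
```

```bash
python3 - <<'E'
from h import *
print(read_state()["width"],read_state()["contact_force"])
R=tool(np.radians(-3.63));th=np.radians(-3.63);h=np.array([.4993,-.2327])+.065*np.array([np.cos(th),np.sin(th)])
for a in(.45,.3,.2,.1,0,-.05):
    q=h+.095*np.cos(a)*np.array([np.cos(th),np.sin(th)]);print(a);go([*q,.095+.095*np.sin(a)+.009],R)
E
```

```text
0.0005240776622511325 [ 0.15999785 -0.0858022  -0.45192877]
0.45
TCP [ 0.6514 -0.244   0.1608] shift units tool-axes [ 0.386 -0.051 -0.042] turn units [-0.0007  0.0003 -0.0008] shift in goal axes [ 0.386 -0.05  -0.042]
0.3
TCP [ 0.6514 -0.244   0.1608] shift units tool-axes [ 0.718  0.079 -0.042] turn units [-0.0007  0.0003 -0.0008] shift in goal axes [ 0.718  0.08  -0.042]
0.2
TCP [ 0.6514 -0.244   0.1608] shift units tool-axes [ 0.948  0.138 -0.042] turn units [-0.0007  0.0003 -0.0008] shift in goal axes [ 0.948  0.139 -0.042]
0.1
TCP [ 0.6514 -0.244   0.1608] shift units tool-axes [ 1.183  0.173 -0.042] turn units [-0.0007  0.0003 -0.0008] shift in goal axes [ 1.182  0.174 -0.042]
0
TCP [ 0.6514 -0.244   0.1608] shift units tool-axes [ 1.42   0.184 -0.042] turn units [-0.0007  0.0003 -0.0008] shift in goal axes [ 1.419  0.186 -0.042]
-0.05
TCP [ 0.6514 -0.244   0.1608] shift units tool-axes [ 1.538  0.181 -0.043] turn units [-0.0007  0.0003 -0.0008] shift in goal axes [ 1.538  0.183 -0.042]
```

Emit:
step_arm:
  steps:
    - [[0.12,-0.02,-0.04,0,0,0,1],[0.12,0,0,0,0,0,1],[0.12,0,0,0,0,0,1],[0.12,0.04,0,0,0,0,1],[0.12,0.04,0,0,0,0,1],[0.12,0.04,0,0,0,0,1],[0.1,0.03,0,0,0,0,1],[0.1,0.02,0,0,0,0,1],[0.1,0.015,0,0,0,0,1],[0.1,0.01,0,0,0,0,1],[0.1,0,0,0,0,0,1],[0.08,0,0,0,0,0,1],[0,0,0,0,0,0,1],[0,0,0,0,0,0,1],[0,0,0,0,0,0,1]]

```text
time_s: 16.5
tcp_pos: [0.6586, -0.2426, 0.108]
tcp_rot: [0.484, 0.516, 0.483, -0.516]
contact_force: [2.3, 1.4, 6.2]
width: 0.0002
```

Pushing at 6 N as expected. About 9 mm are left to the stop (tip z ≈ 0.099).

Emit:
step_arm:
  steps:
    - [[0.07,0,0,0,0,0,1],[0.07,0,0,0,0,0,1],[0.05,0,0,0,0,0,1],[0.03,0,0,0,0,0,1],[0,0,0,0,0,0,1],[0,0,0,0,0,0,1],[0,0,0,0,0,0,1]]

```text
time_s: 17.08
tcp_pos: [0.6588, -0.2427, 0.0995]
tcp_rot: [0.484, 0.516, 0.483, -0.516]
contact_force: [1.3, 1.6, 9.2]
width: 0.0004
```

Emit:
step_arm:
  steps:
    - [[0.02,0,0,0,0,0,1],[0.02,0,0,0,0,0,1],[0,0,0,0,0,0,1],[0,0,0,0,0,0,1],[0,0,0,0,0,0,1]]

```text
time_s: 17.5
tcp_pos: [0.6589, -0.2427, 0.099]
tcp_rot: [0.484, 0.516, 0.483, -0.515]
contact_force: [-0.9, 2.6, 15.6]
width: 0.0003
```

Emit:
step_arm:
  steps:
    - [[0.02,0,0,0,0,0,1],[0,0,0,0,0,0,1],[0,0,0,0,0,0,1],[0,0,0,0,0,0,1],[0,0,0,0,0,0,1],[0,0,0,0,0,0,1]]

```text
time_s: 18.0
tcp_pos: [0.659, -0.2427, 0.0988]
tcp_rot: [0.484, 0.516, 0.483, -0.515]
contact_force: [-3.2, 3.5, 20.5]
width: 0.0003
```

```bash
python3 - <<'E'
from h import *
im=read_camera("scene")
a=cv2.resize(im[110:250,120:270,::-1],(600,560),interpolation=cv2.INTER_CUBIC);cv2.imwrite("pics/s7.png",a)
s=read_state();print(s["contact_force"],s["tcp_pos"],s["time_s"])
E
```

```text
[-1.89884352  3.98050198 20.94782651] [ 0.65895336 -0.24275133  0.09879645] 18.05
```

View pics/s7.png

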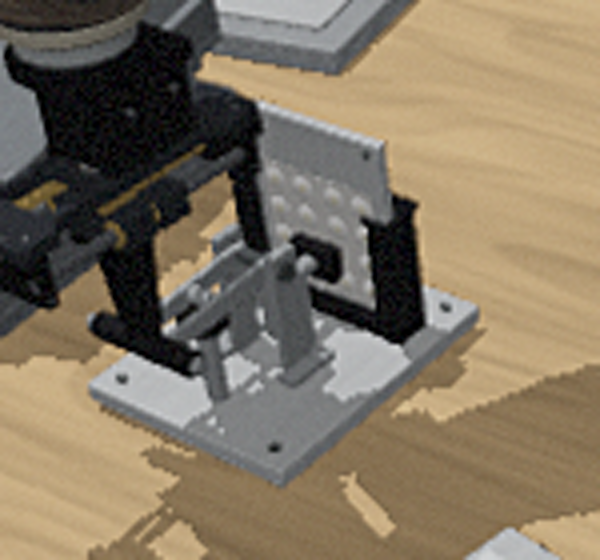

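The bar is down on its stop post, the head presses the module at its pads, and the module stands upright in the nest.

```bash
python3 -c "
from rig import *
print(sign_off())"
```

```text
the job is handed in; nothing more can be done
None
```

I slid the tall module straight up out of the rack and stood it in the jig nest with its lens side towards the lever. I let go of it, then pushed the handle bar down to its stop with shut fingers. I handed the job in at about 18 s, still holding the bar down.

- **Seating:** the module met the nest floor at the tool height I had worked out (0.1286 m against 0.1287 m). The wrist and scene pictures then showed it upright with its lenses towards the lever.
- **Lever:** the fingertip ended at 0.0988 m, against about 0.099 m expected at the stop. The push rose from 9 N to 21 N over the last 0.7 mm, as against a hard stop.
- **Contact pins:** the last picture shows the plunger head against the module where its pads are. I could not see the pins themselves or measure their force.
- **Camera disagreement:** the scene camera put the jig about 8 mm away from where the top camera did. I used a close wrist view, which agreed with the top camera to about 2 mm and gave the plate's known size.
- **Not checked:** I took no final picture of the rack, the short modules or the other things on the bench. No contact force was seen on the way.

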